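# Double lid on the ginger pot, outer lid held up to air it

## Task

Pick up the nested pair of lids by the black knob and, keeping the pair together, lower it (do not drop it) onto the ginger pot until the inner lid is fully seated on the rim, and let go of the knob. Then lift the outer lid alone by its collar, straight up, so that the ginger can air through the vented inner lid, which stays lying flat on the pot, and finish still holding the outer lid level above the pot, about 10 cm higher than where it lay. Do not shift the pot or disturb the mug, bowl, ginger and spoon.

Things in the scene. Friction and masses are not known exactly. Their poses are not given: they have to be found in the camera images.
- pot: open steel pot, loose, 1.3 kg: 127 mm outside, 120 mm inside diameter, 110 mm high; two small black loop handles opposite each other (along its own +y and -y, 70 mm up, reaching 92 mm from the axis). Origin at the centre of its underside, z up. Ginger inside stays below 45 mm.
- pot_rim (a point): centre of the pot's mouth, 110 mm above its underside. With the inner lid fully seated, the lid's origin lies 10 mm below this point, on the pot's axis (5 mm play all round).
- inner_lid: round aluminium lid, 0.3 kg, origin at its underside's centre, z up: plug 110 mm wide and 10 mm high (foot bevelled to 100 mm) that drops into the pot; flange 134 mm wide, from 10 to 15 mm up, that rests on the pot's rim, vent holes on top; central knob. At the start it stands on the table with the outer lid nested on it; lifted by the knob it carries the outer lid.
- knob_top (a point): centre of the top of the inner lid's black plastic knob: a straight upright cylinder, 18 mm in diameter, its top 79 mm above the inner lid's origin. With the outer lid nested, the knob shows 30 mm above the collar's top.
- outer_lid: round steel lid, 0.16 kg: flat plate 150 mm wide, 4 mm thick, 34 mm central hole with an upright collar round it, and a skirt hanging 10 mm below the plate at the edge (144 mm inside). Origin at the centre of the plate's underside, z up; nested, it lies loose on the flange, origin 15 mm above the inner lid's.
- collar_top (a point): centre of the top of the outer lid's tubular collar, 34 mm above the outer lid's origin: 44 mm outside, 34 mm inside, standing 30 mm above the plate; the knob passes freely through it. Gripped from outside and lifted, it takes the outer lid alone.
- mug: white mug 85 mm high, 76 mm across with a handle at one side, to be left alone; origin at its underside
- bowl: steel bowl 50 mm high, 130 mm across, to be left alone; origin at its underside
- ginger: a knobbly piece of ginger about 80 by 80 by 32 mm, to be left alone; origin at its underside
- spoon: a steel spoon 200 mm long lying along its own x axis on the table, to be left alone; origin at the middle of its underside
Not all that is in view belongs to the job. Leave any green or purple look-alike of the outer_lid alone.

How it is judged:
By the outcome, as a careful person would: the job done as asked, in the order asked, and still so for the second after the job is handed in, while the arm keeps its last pose, push and grip.
It also fails if it takes over 54 s, if anything falls off the work surface, if the arm or the gripper's body presses on something with over 40 N, if the wrist force passes 120 N, or if a joint passes its speed limit or range.

## Robot

A 6-joint arm with a two-finger parallel gripper is mounted at the origin on the work surface. World frame = base frame: x ahead of the robot, y to its left, z up, the work surface at z = 0. Lengths are in m, angles in rad, forces in N, time in s.
With the tool pointing down it reaches from about 0.35 to 0.925 m from the base axis. Payload 6.4 kg.
Tool frame: the origin (TCP) lies midway between the tips of the shut fingers; the grasp point (between the pads) lies 19 mm behind it (robot.grip_depth is the distance from the TCP to the grasp point, in m); z points along the fingers, y is the direction in which the jaws open and shut (so a half turn about z gives the same grasp; the last joint's range is limited). The gripper opens to 94 mm and grips with 3 to 60 N. Pads are 16 mm wide; open, the fingers measure 119 mm over their backs; the gripper's body (75 mm by 177 mm) begins 78 mm behind the grasp point.
Start: joints at [1.013, 0.245, 1.558, -0, 1.339, -0.174], TCP at [0.243, 0.603, 0.205] pointing down, gripper open.
Joint ranges: [-3.13, 3.13], [-1.02, 2.26], [0.13, 2.54], [-0.95, 4.09], [0.21, 2.88], [-2.74, 2.74]. Speed limits (rad/s): [2.57, 2.57, 3.14, 3.14, 3.14, 3.14].

## Interface

Orientations are given as a rotation vector (axis times angle).
In Python, from rig import sensors, vision, robot gives the robot as it stands. The module is installed in compiled form; this text tells all that it offers.
- The arm moves only by the tool drive_tool, never from a script. Its argument "rows" is a list of rows, each a list of 7 numbers: the shift along the tool's x, y, z each as a share of 0.3 m, from -1 to 1, then the turn, a rotation vector about the tool's x, y, z each as a share of 180 degrees, from -1 to 1, then the gripper command: -1 is shut, 1 is fully open, values between are in proportion. In form: [[x, y, z, rx, ry, rz, hand], ...]. A call has 1 to 12 rows; each row is the pose to reach, as a shift and turn from the pose measured when the call began, along the tool's axes at that moment, turning the shorter way round; what a row does not reach only later rows make up. A row lasts 1/8 s, in which the tool goes at most 62.5 mm and 10.7 degrees, less where a joint would pass 70% of its speed; a pose out of reach is approached as far as the arm can. A call with a number of a shift or a turn outside -1 to 1 is refused whole. A call with a gripper value outside its range is refused whole. The fingers move at their own pace and stop on an object; "squeeze" is the grip in N (left out, the last holds). Time passes only in rows, so rows that repeat a pose let the fingers close. It gives the time, the measured TCP pose, the force and the opening at its end, in the units of the state.
- sensors.get_obs(): the state, without advancing time (a new reading comes with each control period).
- vision.grab_frame(name): name is "scene" or "top" or "wrist"; returns the picture (480x640x3 uint8, red, green, blue); there is no depth.
- vision.camera_info(name): a dict with "fx", "fy", "cx", "cy" (pixels), "k1" (the pictures are not rectified: a ray, as slopes to the right and down, at radius r is drawn at 1 + k1 r^2 times it, then the intrinsics apply), "origin" and "orientation" of the camera in the world. Camera axes: x right, y down, z forward; pixel columns grow to the right and rows downward; lengths in m; the calibration is good to about 2 mm. A picture is of the moment at which its call begins: read the wrist's pose just before it. camera_info takes no time and is no camera call; for the wrist camera it gives the pose at the moment of the call.
- robot.close_job(): hands the job in, once; it reports no verdict.
Trained networks look in the newest picture that a camera, given by its name, has taken for a name from the list of things; names that differ only in an ending like _2 or _b are one class to them, and where a whole thing is asked for, a point or a joint stands for the part that bears it (a point fixed in the world has none). Each returns a list of dicts, best first, with "p" (0 to 1); they miss things now and then, are a little off and sometimes report something else, mostly with a low value. They report only what shows in the picture. A call takes as long as a camera call. They do not tell look-alikes from the thing itself.
- vision.cut_out(camera, label): "pixels" (480x640 bool, what is visible of it) and "bbox" ([left, top, right, bottom] in pixels, round what is visible of it).
The state is a dict: "clock": time; "q": joint angles; "joint_vel": joint speeds; "joint_torque": joint torques, N m; "tool_pos": TCP position; "eef_rot": TCP orientation; "wrist_force": force on the tool from outside, world axes, zero at the start; "torque": the same for the moment, N m; "width": finger opening in m.
Only numpy, scipy, OpenCV 4.12 (cv2) and the standard library are available. Lean on these libraries where they do the work, as an engineer would, in place of code of your own. Each camera call takes 0.05 s, during which the arm holds its last target.

## Working session

There is one attempt and no reset: what is moved stays moved. The work goes in short steps, Python scripts to look and compute and a tool call to move; the robot and the scene stay as the last step left them, time stands still between calls to the robot, and variables do not carry over. Pictures are saved under pics/ and viewed, and the job is handed in when it is done.

Besides the shell and the picture viewer there is one more tool, called after "Call:" in YAML: its name, and indented under it one key for each argument. drive_tool: Moves the arm, as the interface text tells. Shift numbers are shares of 0.3 m and turn numbers shares of 180 degrees, none past 1 either way. Its arguments: {"type":"object","properties":{"rows":{"type":"array","items":{"type":"array","items":{"type":"number","minimum":-1,"maximum":1}}},"squeeze":{"type":"number"}},"required":["rows"]}

```bash
mkdir -p pics; cat > h.py <<'E'
import numpy as np, cv2
from rig import sensors, vision, robot
from scipy.spatial.transform import Rotation as R
def save(im,n): cv2.imwrite('pics/'+n,cv2.cvtColor(im,cv2.COLOR_RGB2BGR))
E
python3 - <<'E'
from h import *
o=sensors.get_obs(); print(o)
for c in ['scene','top','wrist']:
    print(c,vision.camera_info(c)); save(vision.grab_frame(c),c+'0.png')
E
```

```text
{'clock': 0.0, 'q': array([ 1.01287958e+00,  2.45779989e-01,  1.55899020e+00, -7.00141642e-06,
        1.33867710e+00, -1.74085237e-01]), 'joint_vel': array([ 0.00117259, -0.00108587,  0.00125623,  0.00279256, -0.0025899 ,
        0.00115416]), 'joint_torque': array([ 9.80480654e-04, -4.15834415e+01, -3.14605451e+01,  6.84846891e-02,
        3.31821805e-02, -1.49194234e-04]), 'tool_pos': array([0.24308118, 0.60220318, 0.20437996]), 'eef_rot': array([-5.99098737e-01, -3.08326899e+00,  2.72356053e-03]), 'wrist_force': array([ 0.04093499, -0.56284793,  0.9598458 ]), 'torque': array([0.01180886, 0.02329921, 0.025465  ]), 'width': 0.09366028770540676}
scene {'fx': 548.0977087033484, 'fy': 548.0977087033484, 'cx': 318.6974054718946, 'cy': 243.47593631789383, 'k1': -0.03445056380915449, 'origin': array([1.40261928, 0.18880255, 0.80333595]), 'orientation': array([-1.67011815, -1.7248735 ,  0.79405053])}
top {'fx': 523.1543324844633, 'fy': 523.1543324844633, 'cx': 315.50470614780994, 'cy': 233.49846490072036, 'k1': -0.08709659608817186, 'origin': array([0.38738853, 0.18867926, 1.39324758]), 'orientation': array([-2.169688  ,  2.1536187 , -0.11965163])}
wrist {'fx': 410.9209187806946, 'fy': 410.9209187806946, 'cx': 324.59051570900453, 'cy': 235.66711109078412, 'k1': 0.01680705525234674, 'origin': array([0.17005233, 0.63262353, 0.38401315]), 'orientation': array([2.40727196, 1.62393329, 0.22523983])}
```

View pics/scene0.png

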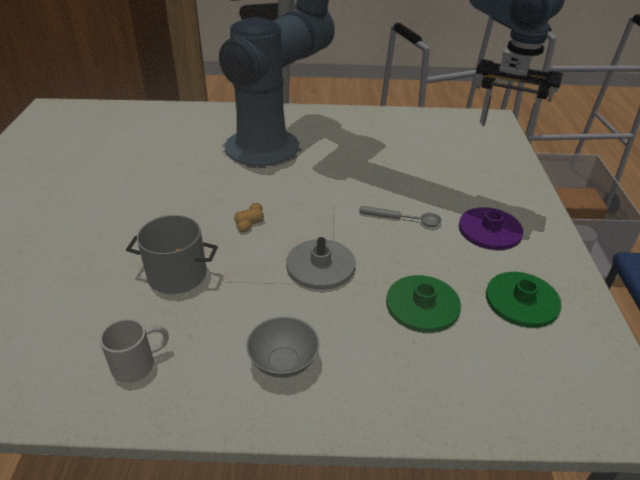

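View pics/top0.png

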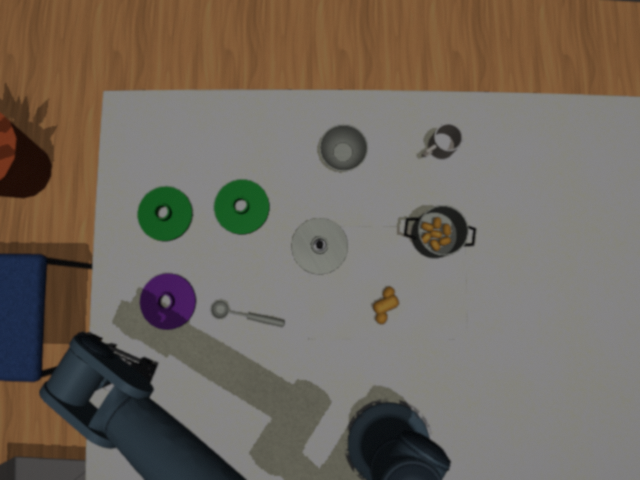

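View pics/wrist0.png

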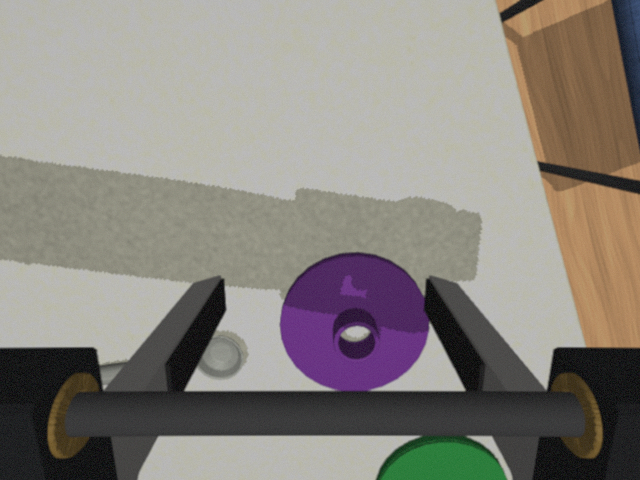

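The steel lid with the black knob is at scene (321,260) and top (320,246). The look-alikes are green at top (165,213) and (242,207), and purple at (168,301). Only the steel one has the black knob through its collar, so it is the pair. The pot is at top (438,232), with its handles roughly along world y. Next I'll measure positions and check enlarged crops.

```bash
cat >> h.py <<'E'
def proj(c,P):
    P=np.atleast_2d(P); M=R.from_rotvec(c['orientation']).as_matrix()
    q=(P-c['origin'])@M; s=q[:,:2]/q[:,2:]; r2=(s**2).sum(1,keepdims=True); s=s*(1+c['k1']*r2)
    return s*[c['fx'],c['fy']]+[c['cx'],c['cy']]
def ray(c,uv):
    d=(np.array(uv,float)-[c['cx'],c['cy']])/[c['fx'],c['fy']]; s=d.copy()
    for _ in range(20): s=d/(1+c['k1']*(s@s))
    v=R.from_rotvec(c['orientation']).apply([*s,1]); return v/v[2]
def onz(c,uv,z):
    v=ray(c,uv); return c['origin']+v*(z-c['origin'][2])
def circ(x,y,z,r,n=72):
    a=np.linspace(0,2*np.pi,n,endpoint=False); return np.c_[x+r*np.cos(a),y+r*np.sin(a),0*a+z]
E
python3 - <<'E'
from h import *
for c in ['scene','top']:
    im=vision.grab_frame(c); ci=vision.camera_info(c); print(c)
    ov=im.copy()
    for l in ['pot','outer_lid','knob_top','inner_lid','pot_rim']:
        for d in vision.cut_out(c,l)[:5]:
            m=d['pixels']; ys,xs=np.nonzero(m)
            print(l,round(d['p'],2),d['bbox'],m.sum(),xs.mean().round(1),ys.mean().round(1),im[m].mean(0).round(), onz(ci,(xs.mean(),ys.mean()),.019).round(4))
    if c=='scene': a=cv2.resize(im[200:320,110:390],None,fx=2.85,fy=2.85,interpolation=cv2.INTER_CUBIC)
    else: a=cv2.resize(im[180:300,270:490],None,fx=3.5,fy=3.5,interpolation=cv2.INTER_CUBIC)
    save(a,c+'_crop.png'); np.save(c+'.npy',im)
E
```

```text
scene
pot 0.67 [123.1, 215.0, 215.9, 291.5] 4524 172.2 253.5 [65. 65. 61.] [ 0.5063 -0.1416  0.019 ]
outer_lid 0.92 [457.7, 209.0, 524.5, 251.2] 2158 490.4 228.3 [59. 31. 72.] [0.3848 0.5779 0.019 ]
outer_lid 0.71 [284.9, 242.1, 355.4, 288.5] 2647 320.1 265.2 [94. 95. 89.] [0.5306 0.182  0.019 ]
outer_lid 0.57 [385.9, 276.0, 462.3, 334.3] 3398 423.0 303.6 [40. 82. 45.] [0.6363 0.3892 0.019 ]
outer_lid 0.57 [486.9, 273.2, 561.7, 328.1] 3138 522.7 299.3 [28. 78. 38.] [0.6168 0.5935 0.019 ]
knob_top 0.61 [246.5, 317.2, 321.6, 377.3] 3521 282.2 346.2 [89. 90. 85.] [0.7547 0.1179 0.019 ]
knob_top 0.6 [123.0, 214.6, 216.1, 291.3] 4553 171.6 253.2 [65. 65. 61.] [ 0.5054 -0.1432  0.019 ]
inner_lid 0.64 [315.6, 236.5, 323.9, 252.9] 134 320.5 245.6 [46. 46. 43.] [0.4654 0.1813 0.019 ]
pot_rim 0.97 [125.2, 214.7, 215.2, 295.6] 4554 172.3 253.4 [65. 65. 61.] [ 0.506  -0.1417  0.019 ]
top
pot 0.76 [404.8, 203.0, 475.2, 257.0] 2504 439.7 231.3 [68. 61. 48.] [ 0.5521 -0.1366  0.019 ]
pot 0.7 [419.7, 122.7, 463.3, 159.9] 1067 443.9 141.6 [85. 82. 80.] [ 0.7979 -0.154   0.019 ]
outer_lid 0.89 [137.2, 187.3, 192.5, 239.1] 2410 165.0 213.3 [27. 86. 37.] [0.5955 0.5966 0.019 ]
outer_lid 0.67 [292.4, 218.0, 350.8, 274.2] 2398 319.3 245.8 [117. 119. 112.] [0.5113 0.183  0.019 ]
outer_lid 0.62 [143.0, 276.3, 198.6, 326.3] 2403 167.4 301.1 [59. 26. 77.] [0.3622 0.5812 0.019 ]
outer_lid 0.58 [214.5, 177.8, 271.5, 233.4] 2430 241.2 206.5 [30. 91. 41.] [0.6149 0.3917 0.019 ]
knob_top 0.55 [312.2, 242.4, 326.9, 249.4] 117 319.1 245.0 [67. 67. 67.] [0.5135 0.1835 0.019 ]
inner_lid 0.49 [311.9, 239.3, 325.4, 249.9] 114 319.0 245.0 [67. 66. 67.] [0.5136 0.1838 0.019 ]
pot_rim 0.88 [403.0, 203.5, 477.7, 260.5] 2634 439.8 231.7 [69. 62. 50.] [ 0.5511 -0.1371  0.019 ]
```

View pics/scene_crop.png

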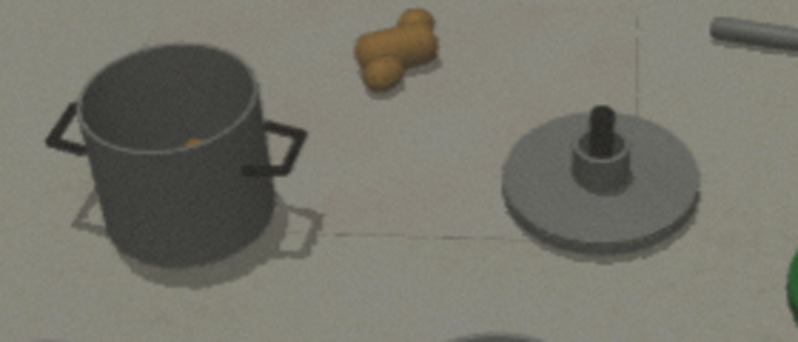

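View pics/top_crop.png

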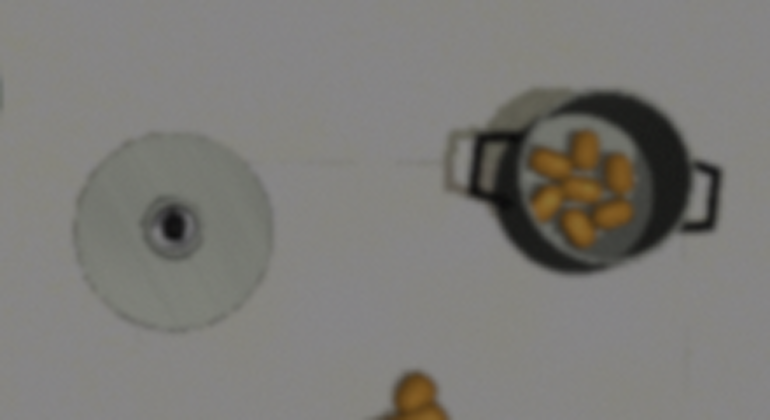

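```bash
cat > fit.py <<'E'
from h import *
from scipy.optimize import minimize
def hullmask(c,P,S=4):
    m=np.zeros((480*S,640*S),np.uint8); p=(proj(c,P)*S+S/2-.5).astype(np.int32)
    cv2.fillConvexPoly(m,cv2.convexHull(p),1); return m
def fit(c,mask,pts,x0):
    M=cv2.resize(mask.astype(np.uint8),None,fx=4,fy=4,interpolation=cv2.INTER_NEAREST)
    f=lambda x:-(np.logical_and(M,h:=hullmask(c,pts(x))).sum()/np.logical_or(M,h).sum())
    r=minimize(f,x0,method='Nelder-Mead',options=dict(initial_simplex=[x0,[x0[0]+.01,x0[1]],[x0[0],x0[1]+.01]]))
    return r.x.round(4),-r.fun
if __name__=='__main__':
  for c in ['scene','top']:
    im=vision.grab_frame(c); ci=vision.camera_info(c)
    for l,n,pts in [('outer_lid',(0.51,.182),lambda x:np.r_[circ(*x,.005,.075),circ(*x,.019,.075)]+0),
                  ('pot_rim',(.51,-.14),lambda x:np.r_[circ(*x,0,.0635),circ(*x,.11,.0635)])]:
        for d in vision.cut_out(c,l):
            m=d['pixels']; ys,xs=np.nonzero(m); u=proj(ci,[*n,.05])[0]
            if np.hypot(xs.mean()-u[0],ys.mean()-u[1])<25:
                if l=='pot_rim': m=cv2.morphologyEx(m.astype(np.uint8),cv2.MORPH_OPEN,cv2.getStructuringElement(2,(19,19)))
                print(c,l,d['p'],fit(ci,m,pts,list(n)))
E
python3 fit.py
```

```text
scene outer_lid 0.68 (array([0.5156, 0.1818]), np.float64(0.9272948910511766))
scene pot_rim 0.64 (array([ 0.5478, -0.1252]), np.float64(0.9715285751836531))
top outer_lid 0.64 (array([0.5113, 0.1829]), np.float64(0.9295347596177169))
top outer_lid 0.32 (array([0.5701, 0.1962]), np.float64(0.04667952331503734))
top pot_rim 0.85 (array([ 0.5455, -0.125 ]), np.float64(0.9712305646481179))
```

The crops confirm it: the grey steel plate with the black knob through its collar is at scene (321,245), with no green or purple. The pot is open, with ginger inside. Now I'll plan the hover.

```bash
cat >> h.py <<'E'
def plan(pos,yawx=None):
    """row numbers to reach TCP pos with tool z down and tool x at yaw (world, rad)"""
    o=sensors.get_obs(); r0=R.from_rotvec(o['eef_rot']); M=r0.as_matrix()
    if yawx is None: yawx=np.arctan2(M[1,0],M[0,0])
    cx=np.array([np.cos(yawx),np.sin(yawx),0]); z=np.array([0,0,-1.]); T=np.c_[cx,np.cross(z,cx),z]
    d=M.T@(np.array(pos)-o['tool_pos']); rv=(r0.inv()*R.from_matrix(T)).as_rotvec()
    print('tcp',o['tool_pos'].round(4),'row',(d/.3).round(4),(rv/np.pi).round(4),'yaw',round(yawx,3),'w',round(o['width'],4),'F',o['wrist_force'].round(2),'t',round(o['clock'],2))
E
python3 - <<'E'
from h import *
o=sensors.get_obs();print(R.from_rotvec(o['eef_rot']).as_matrix().round(3))
plan([.46,.2,.25]); plan([.46,.2,.25],np.pi-.0)
E
```

```text
[[-0.927  0.374  0.   ]
 [ 0.374  0.927 -0.   ]
 [-0.    -0.    -1.   ]]
tcp [0.2434 0.6027 0.2055] row [-1.1721 -0.9744 -0.1485] [-0.  0. -0.] yaw 2.758 w 0.0939 F [0.07 0.93 0.84] t 1.05
tcp [0.2434 0.6027 0.2055] row [-1.1721 -0.9744 -0.1485] [-0.      0.     -0.1222] yaw 3.142 w 0.0939 F [0.07 0.93 0.84] t 1.05
```

Call:
drive_tool:
  rows:
    - [-0.15, -0.12, -0.15, 0, 0, -0.03, 1]
    - [-0.3, -0.25, -0.15, 0, 0, -0.06, 1]
    - [-0.45, -0.37, -0.15, 0, 0, -0.09, 1]
    - [-0.6, -0.5, -0.15, 0, 0, -0.122, 1]
    - [-0.75, -0.62, -0.15, 0, 0, -0.122, 1]
    - [-0.9, -0.75, -0.15, 0, 0, -0.122, 1]
    - [-1, -0.85, -0.15, 0, 0, -0.122, 1]
    - [-1, -0.97, -0.15, 0, 0, -0.122, 1]
    - [-1, -0.97, -0.15, 0, 0, -0.122, 1]

```text
clock: 2.17
tool_pos: [0.4125, 0.2192, 0.2506]
eef_rot: [0.006, 3.141, 0.0]
wrist_force: [-0.7, -0.4, 0.7]
width: 0.0938
```

```bash
python3 - <<'E'
from h import *
plan([.44,.2,.25],np.pi)
ci=vision.camera_info('wrist'); im=vision.grab_frame('wrist'); np.save('w1.npy',im); save(im,'w1.png')
print(ci['origin'],ci['orientation'])
for p in [(.513,.182,.079),(.513,.182,.049),(.5465,-.125,.11)]: print(proj(ci,p))
E
```

```text
tcp [0.4125 0.2192 0.2506] row [-0.0918 -0.0637  0.002 ] [ 0.0001  0.0002 -0.0011] yaw 3.142 w 0.0938 F [-0.73 -0.44  0.69] t 2.17
[0.33345035 0.21990092 0.43004403] [2.07687507 2.06905614 0.28993999]
[[284.65576616 317.14356046]]
[[287.40944425 303.34004858]]
[[-68.28306203 370.8390322 ]]
```

View pics/w1.png

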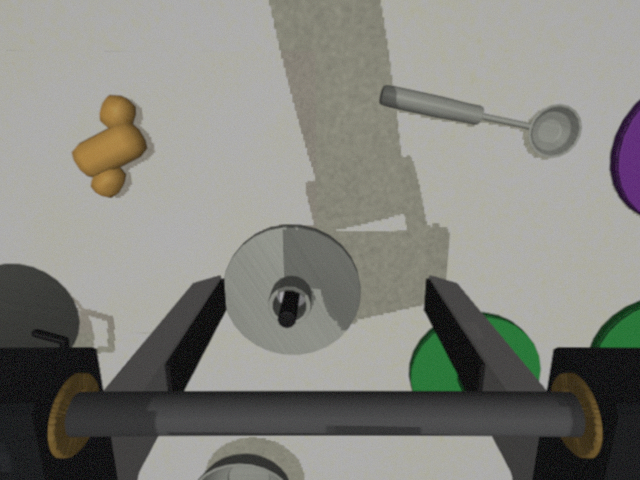

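The wrist picture shows the steel pair at (292,290), with the black knob's top near (287,319) and its collar at (292,300). I'll refine the position from the plate outline and the knob top.

```bash
python3 - <<'E'
from fit import *
im=np.load('w1.npy'); ci=vision.camera_info('wrist')
c=im[210:370,210:380]; save(cv2.resize(c,None,fx=3.5,fy=3.5,interpolation=cv2.INTER_CUBIC),'w1c.png')
for l in ['outer_lid','knob_top']:
  for d in vision.cut_out('wrist',l):
    m=d['pixels']; ys,xs=np.nonzero(m); print(l,d['p'],xs.mean(),ys.mean(),m.sum(),d['bbox'])
    if l=='outer_lid' and abs(xs.mean()-292)<15: 
        m=cv2.morphologyEx(m.astype(np.uint8),cv2.MORPH_CLOSE,np.ones((25,25)))
        print(fit(ci,m,lambda x:np.r_[circ(*x,.005,.075),circ(*x,.019,.075)],[.513,.182]))
for u in [(287,319),(287,321)]: print(onz(ci,u,.079))
E
```

```text
outer_lid 0.9 626.8919348430671 159.50893921334924 2517 [608.8, 103.3, 640.0, 211.6]
outer_lid 0.84 619.8346253229975 328.79909560723513 1548 [590.1, 301.4, 638.1, 346.5]
outer_lid 0.81 291.5721761231965 287.83643567317034 13377 [222.8, 222.9, 362.8, 355.0]
(array([0.5156, 0.1845]), np.float64(0.9776876003079372))
outer_lid 0.71 462.15106685633003 357.2466571834993 3515 [407.1, 312.7, 539.0, 393.9]
outer_lid 0.71 288.33142857142855 306.7757142857143 700 [275.6, 289.7, 306.1, 327.3]
(array([0.5923, 0.1835]), np.float64(0.05632868803698033))
knob_top 0.9 288.4309623430962 306.79358437935844 717 [275.1, 289.1, 305.6, 330.7]
[0.51532818 0.1852954  0.079     ]
[0.51740799 0.18523965 0.079     ]
```

View pics/w1c.png

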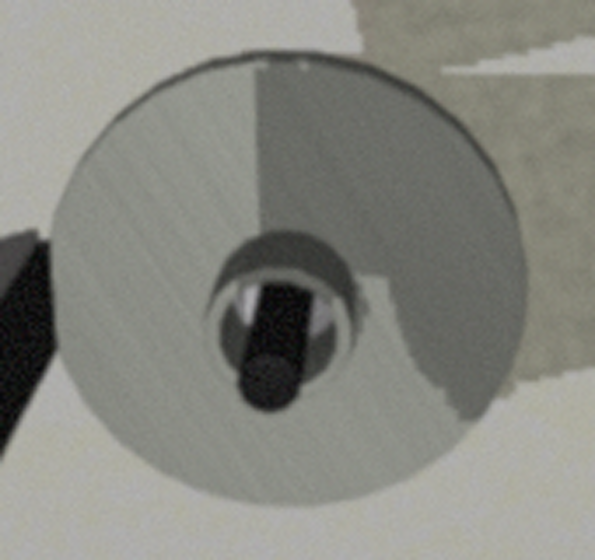

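Call:
drive_tool:
  rows:
    - [-0.03, -0.18, -0.05, 0, 0, 0, 1]
    - [-0.06, -0.36, -0.05, 0, 0, 0, 1]
    - [-0.08, -0.54, -0.05, 0, 0, 0, 1]
    - [-0.08, -0.72, -0.05, 0, 0, 0, 1]
    - [-0.08, -0.9, -0.05, 0, 0, 0, 1]
    - [-0.08, -1, -0.05, 0, 0, 0, 1]
    - [-0.08, -1, -0.05, 0, 0, 0, 1]

```text
clock: 3.2
tool_pos: [0.4372, -0.0796, 0.2656]
eef_rot: [0.003, 3.141, 0.001]
wrist_force: [0.5, 0.6, -0.7]
width: 0.094
```

```bash
python3 - <<'E'
from fit import *
plan([.515,.184,.1],np.pi)
ci=vision.camera_info('wrist'); im=vision.grab_frame('wrist'); np.save('w2.npy',im); save(im,'w2.png')
for l in ['pot_rim']:
  for d in vision.cut_out('wrist',l):
    m=d['pixels']; ys,xs=np.nonzero(m); print(l,d['p'],xs.mean(),ys.mean(),m.sum(),d['bbox'])
    m=cv2.morphologyEx(m.astype(np.uint8),cv2.MORPH_OPEN,cv2.getStructuringElement(2,(35,35)))
    print(fit(ci,m,lambda x:np.r_[circ(*x,.0,.0635),circ(*x,.11,.0635)],[.5465,-.125]))
ov=im.copy()
for r in (.0635,.060):
  for q in proj(ci,circ(.5465,-.125,.11,r,200)): cv2.circle(ov,tuple(int(v) for v in q.round()),0,(255,0,0),-1)
save(ov,'w2o.png')
E
```

```text
tcp [ 0.4372 -0.0796  0.2656] row [-0.2572  0.8789  0.5528] [ 0.0002  0.0001 -0.0007] yaw 3.142 w 0.094 F [ 0.51  0.61 -0.66] t 3.2
pot_rim 0.83 283.3817479979259 317.81586679725757 17357 [210.0, 237.2, 372.1, 388.0]
(array([ 0.5481, -0.1241]), np.float64(0.9414044857912013))
```

View pics/w2o.png

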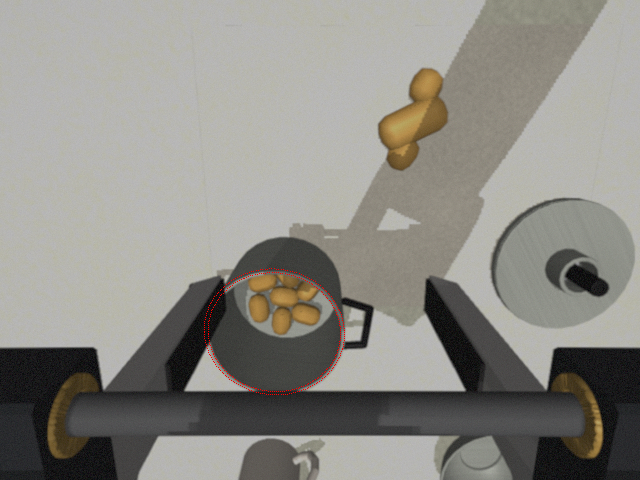

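```bash
python3 - <<'E'
from h import *
a=cv2.imread('pics/w2.png')[230:400,200:380]; b=cv2.imread('pics/w2o.png')[230:400,200:380]
cv2.imwrite('pics/w2z.png',cv2.resize(np.hstack([a,b]),None,fx=2.2,fy=2.2,interpolation=cv2.INTER_NEAREST))
E
```

```text
(no output)
```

View pics/w2z.png

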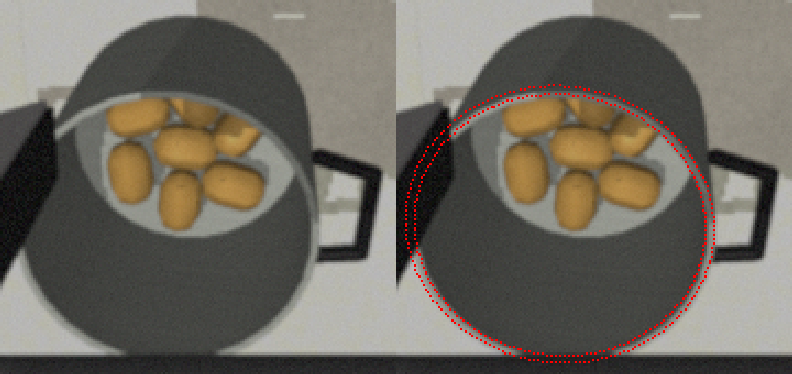

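Call:
drive_tool:
  rows:
    - [-0.05, 0.18, 0.05, 0, 0, 0, 1]
    - [-0.1, 0.36, 0.1, 0, 0, 0, 1]
    - [-0.15, 0.54, 0.2, 0, 0, 0, 1]
    - [-0.2, 0.72, 0.3, 0, 0, 0, 1]
    - [-0.26, 0.88, 0.4, 0, 0, 0, 1]
    - [-0.26, 0.88, 0.48, 0, 0, 0, 1]
    - [-0.26, 0.88, 0.48, 0, 0, 0, 1]

```text
clock: 4.18
tool_pos: [0.5126, 0.1882, 0.1196]
eef_rot: [0.007, -3.137, -0.001]
wrist_force: [-0.4, -0.6, -0.7]
width: 0.0942
```

```bash
python3 - <<'E'
from h import *
plan([.515,.184,.054],np.pi)
ci=vision.camera_info('wrist'); im=vision.grab_frame('wrist'); save(im,'w3.png')
print(proj(ci,[.515,.184,.079]))
E
```

```text
tcp [0.5126 0.1882 0.1196] row [-0.0089 -0.0141  0.2187] [ 0.0002 -0.0015  0.0014] yaw 3.142 w 0.0942 F [-0.38 -0.62 -0.66] t 4.17
[[316.13885254 267.70988975]]
```

View pics/w3.png

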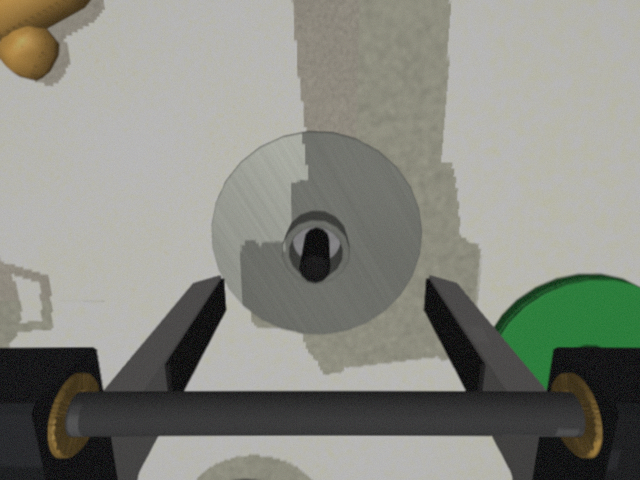

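The knob top is at (315,270), within 2 px of the prediction. I'll descend so the tips stop about 5 mm above the collar, then grip.

Call:
drive_tool:
  rows:
    - [-0.011, -0.014, 0.06, 0, -0.0015, 0.0014, 1]
    - [-0.011, -0.014, 0.12, 0, -0.0015, 0.0014, 1]
    - [-0.011, -0.014, 0.17, 0, -0.0015, 0.0014, 1]
    - [-0.011, -0.014, 0.2, 0, -0.0015, 0.0014, 1]
    - [-0.011, -0.014, 0.217, 0, -0.0015, 0.0014, 1]
    - [-0.011, -0.014, 0.217, 0, -0.0015, 0.0014, 1]
    - [-0.011, -0.014, 0.217, 0, -0.0015, 0.0014, 1]

```text
clock: 5.1
tool_pos: [0.5176, 0.1836, 0.0568]
eef_rot: [0.002, 3.137, 0.002]
wrist_force: [0.2, 0.6, 0.4]
width: 0.0939
```

```bash
python3 - <<'E'
from h import *
plan([.5157,.184,.054],np.pi)
ci=vision.camera_info('wrist'); im=vision.grab_frame('wrist'); save(im,'w4.png')
E
```

```text
tcp [0.5176 0.1836 0.0568] row [0.0064 0.0014 0.0094] [ 0.0003  0.0014 -0.0004] yaw 3.142 w 0.0939 F [0.2  0.57 0.36] t 5.1
```

View pics/w4.png

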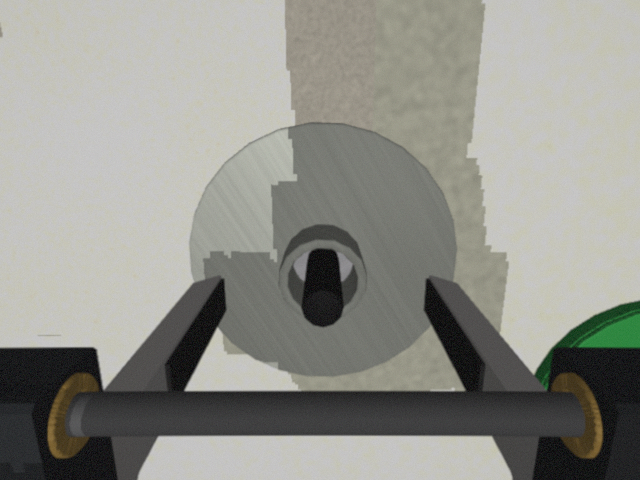

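Call:
drive_tool:
  rows:
    - [0, 0, 0.007, 0, 0, 0, 1]
    - [0, 0, 0.007, 0, 0, 0, -1]
    - [0, 0, 0.007, 0, 0, 0, -1]
    - [0, 0, 0.007, 0, 0, 0, -1]
    - [0, 0, 0.007, 0, 0, 0, -1]
    - [0, 0, 0.007, 0, 0, 0, -1]
    - [0, 0, 0.007, 0, 0, 0, -1]
    - [0, 0, 0.007, 0, 0, 0, -1]
  squeeze: 40

```text
clock: 6.15
tool_pos: [0.5176, 0.1836, 0.0547]
eef_rot: [0.002, 3.137, 0.002]
wrist_force: [0.6, 0.2, -0.3]
width: 0.0274
```

```bash
python3 - <<'E'
from h import *
for i in range(3):
  plan([.5157,.184,.2],np.pi); vision.grab_frame('scene')
ci=vision.camera_info('wrist'); im=vision.grab_frame('wrist'); save(im,'w5.png')
E
```

```text
tcp [0.5176 0.1836 0.0547] row [ 0.0042  0.0019 -0.4842] [ 0.0004  0.0014 -0.0004] yaw 3.142 w 0.0274 F [ 0.59  0.16 -0.34] t 6.15
tcp [0.5176 0.1836 0.0547] row [ 0.0042  0.0019 -0.4843] [ 0.0003  0.0014 -0.0004] yaw 3.142 w 0.0231 F [-0.39  0.86 -0.47] t 6.2
tcp [0.5176 0.1835 0.0547] row [ 0.0042  0.002  -0.4842] [ 0.0002  0.0014 -0.0003] yaw 3.142 w 0.0199 F [-0.54 -6.23  3.  ] t 6.25
```

View pics/w5.png

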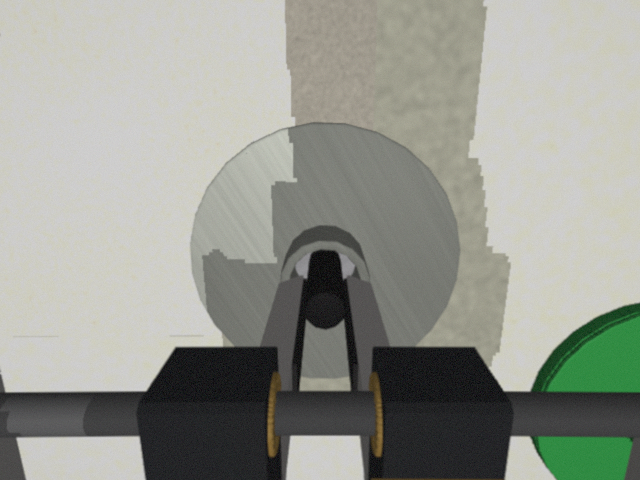

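Call:
drive_tool:
  rows:
    - [0, 0, 0, 0, 0, 0, -1]
    - [0, 0, 0, 0, 0, 0, -1]
    - [0, 0, 0, 0, 0, 0, -1]
    - [0, 0, -0.02, 0, 0, 0, -1]
    - [0, 0, -0.05, 0, 0, 0, -1]
    - [0, 0, -0.1, 0, 0, 0, -1]
    - [0, 0, -0.1, 0, 0, 0, -1]
  squeeze: 40

```text
clock: 7.22
tool_pos: [0.519, 0.1836, 0.0868]
eef_rot: [0.001, 3.133, 0.002]
wrist_force: [0.9, -0.4, -5.2]
width: 0.017
```

```bash
python3 - <<'E'
from h import *
plan([.5157,.184,.2],np.pi)
im=vision.grab_frame('wrist'); save(im,'w6.png')
im=vision.grab_frame('scene'); save(cv2.resize(im[200:320,220:420],None,fx=3.5,fy=3.5,interpolation=cv2.INTER_CUBIC),'s6.png')
E
```

```text
tcp [0.519  0.1836 0.0868] row [ 0.0078  0.0018 -0.3773] [ 0.0004  0.0027 -0.0003] yaw 3.142 w 0.017 F [ 0.88 -0.42 -5.21] t 7.22
```

View pics/w6.png

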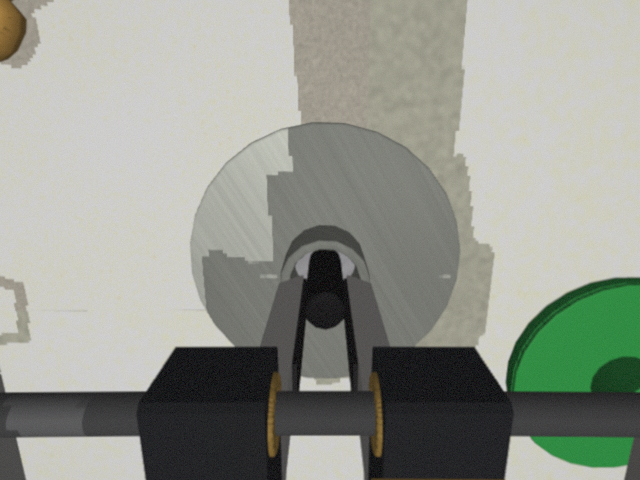

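View pics/s6.png

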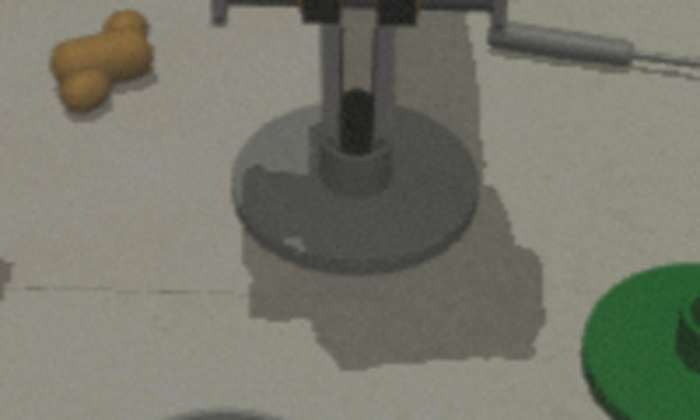

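Lifted cleanly: the opening is 17 mm, the load is about 5 N, and the outer lid rides level. Next I'll raise it and carry it across.

Call:
drive_tool:
  rows:
    - [0, 0, -0.1, 0, 0.0013, 0, -1]
    - [0, -0.02, -0.2, 0, 0.0013, 0, -1]
    - [-0.01, -0.07, -0.3, 0, 0.0013, 0, -1]
    - [-0.02, -0.15, -0.38, 0, 0.0013, 0, -1]
    - [-0.03, -0.25, -0.42, 0, 0.0013, 0, -1]
    - [-0.04, -0.36, -0.42, 0, 0.0013, 0, -1]
    - [-0.055, -0.47, -0.42, 0, 0.0013, 0, -1]
    - [-0.07, -0.58, -0.42, 0, 0.0013, 0, -1]
    - [-0.08, -0.69, -0.42, 0, 0.0013, 0, -1]
    - [-0.09, -0.79, -0.42, 0, 0.0013, 0, -1]
    - [-0.1, -0.87, -0.42, 0, 0.0013, 0, -1]
    - [-0.1, -0.93, -0.42, 0, 0.0013, 0, -1]

```text
clock: 8.82
tool_pos: [0.5464, -0.0966, 0.2104]
eef_rot: [-0.002, -3.141, -0.002]
wrist_force: [-0.8, 0.4, -4.7]
width: 0.0172
```

```bash
python3 - <<'E'
from h import *
plan([.550,-.125,.18],np.pi)
E
```

```text
tcp [ 0.5464 -0.0966  0.2104] row [-0.0123 -0.0948  0.1011] [ 0.0004 -0.0001 -0.0005] yaw 3.142 w 0.0172 F [-0.79  0.4  -4.7 ] t 8.82
```

Call:
drive_tool:
  rows:
    - [-0.006, -0.05, 0, 0, 0, 0, -1]
    - [-0.012, -0.095, 0.02, 0, 0, 0, -1]
    - [-0.012, -0.095, 0.06, 0, 0, 0, -1]
    - [-0.012, -0.095, 0.08, 0, 0, 0, -1]
    - [-0.012, -0.095, 0.08, 0, 0, 0, -1]
    - [-0.012, -0.095, 0.08, 0, 0, 0, -1]

```text
clock: 9.57
tool_pos: [0.5501, -0.1247, 0.1866]
eef_rot: [0.002, 3.141, 0.002]
wrist_force: [-0.4, 0.7, -3.9]
width: 0.0171
```

```bash
python3 - <<'E'
from h import *
plan([.550,-.125,.18],np.pi)
L=sensors.get_obs()['tool_pos']; lz=L[2]-.0547; lx,ly=L[0]-.0019,L[1]
for c,b in [('scene',(190,310,90,290)),('top',(170,290,370,510)),('wrist',(0,480,0,640))]:
  ci=vision.camera_info(c); im=vision.grab_frame(c); ov=im.copy()
  s=4; a,e,f,g=b; s=min(780/(g-f),590/(e-a)); z=cv2.resize(im[a:e,f:g],None,fx=s,fy=s,interpolation=cv2.INTER_CUBIC)
  for col,P in [((255,0,0),circ(.548,-.1245,.11,.0635,150)),((0,255,0),circ(lx,ly,lz+.019,.075,150)),((0,128,255),circ(lx,ly,lz+.005,.075,150))]:
    for q in proj(ci,P): cv2.circle(z,(int((q[0]+.5-f)*s),int((q[1]+.5-a)*s)),1,col,-1)
  save(z,c+'7.png')
E
```

```text
tcp [ 0.5501 -0.1247  0.1866] row [ 0.0004 -0.001   0.0219] [ 0.0004  0.0001 -0.0003] yaw 3.142 w 0.0171 F [-0.37  0.67 -3.94] t 9.57
```

View pics/scene7.png

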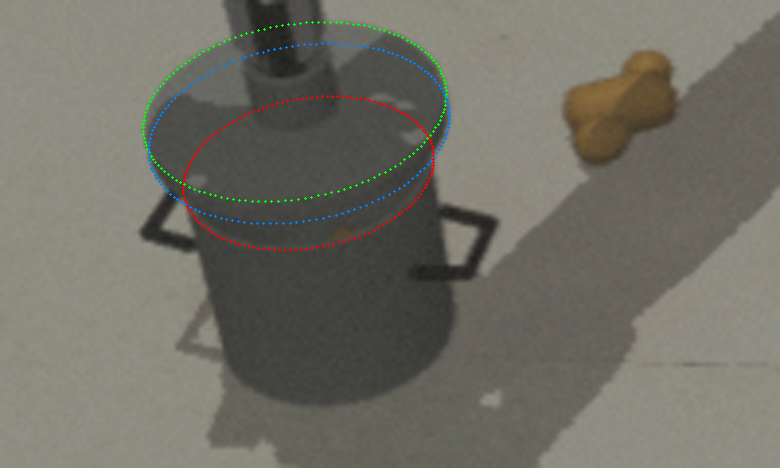

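View pics/top7.png

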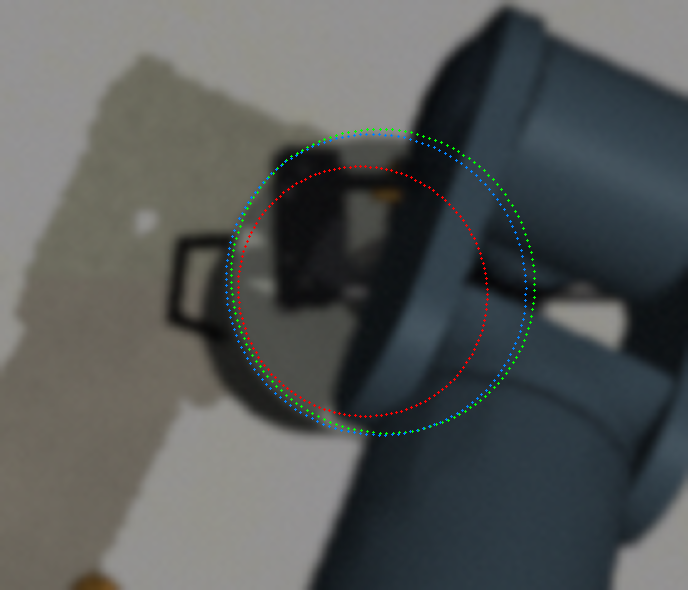

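View pics/wrist7.png

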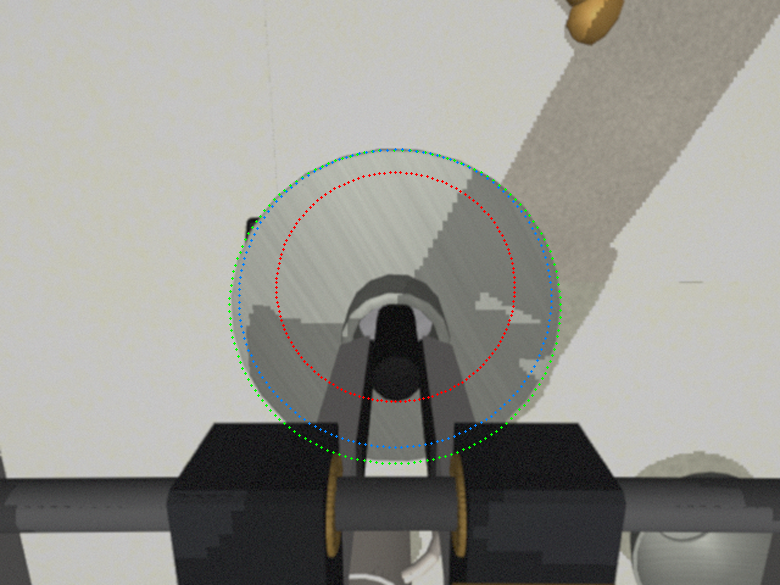

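The overlays match in the scene and wrist views: pair rim green/blue, pot rim red. I'll lower it gently.

Call:
drive_tool:
  rows:
    - [0, 0, 0.02, 0, 0, 0, -1]
    - [0, 0, 0.04, 0, 0, 0, -1]
    - [0, 0, 0.055, 0, 0, 0, -1]
    - [0, 0, 0.065, 0, 0, 0, -1]
    - [0, 0, 0.073, 0, 0, 0, -1]
    - [0, 0, 0.08, 0, 0, 0, -1]
    - [0, 0, 0.086, 0, 0, 0, -1]
    - [0, 0, 0.086, 0, 0, 0, -1]

```text
clock: 10.72
tool_pos: [0.5502, -0.1249, 0.1609]
eef_rot: [0.002, 3.141, 0.002]
wrist_force: [0.0, -0.0, -5.0]
width: 0.0175
```

```bash
python3 - <<'E'
from h import *
plan([.550,-.125,.1547],np.pi); print(sensors.get_obs()['torque'])
E
```

```text
tcp [ 0.5502 -0.1249  0.1609] row [ 0.0005 -0.0002  0.0208] [ 0.0003  0.0001 -0.0004] yaw 3.142 w 0.0175 F [ 0.05 -0.05 -4.97] t 10.72
[ 0.02678803  0.03293983 -0.05091819]
```

Call:
drive_tool:
  rows:
    - [0, 0, 0.005, 0, 0, 0, -1]
    - [0, 0, 0.009, 0, 0, 0, -1]
    - [0, 0, 0.013, 0, 0, 0, -1]
    - [0, 0, 0.016, 0, 0, 0, -1]
    - [0, 0, 0.016, 0, 0, 0, -1]

```text
clock: 11.35
tool_pos: [0.5501, -0.1249, 0.156]
eef_rot: [0.002, 3.141, 0.002]
wrist_force: [-0.5, -0.6, -5.1]
width: 0.0173
```

Call:
drive_tool:
  rows:
    - [0, 0, 0.002, 0, 0, 0, -1]
    - [0, 0, 0.004, 0, 0, 0, -1]
    - [0, 0, 0.005, 0, 0, 0, -1]
    - [0, 0, 0.005, 0, 0, 0, -1]

```text
clock: 11.85
tool_pos: [0.5502, -0.125, 0.1548]
eef_rot: [0.002, 3.141, 0.002]
wrist_force: [-1.2, 0.4, -3.2]
width: 0.0174
```

Contact is beginning (5.1 N down to 3.2 N). A hair more.

Call:
drive_tool:
  rows:
    - [0, 0, 0.002, 0, 0, 0, -1]
    - [0, 0, 0.004, 0, 0, 0, -1]
    - [0, 0, 0.004, 0, 0, 0, -1]

```text
clock: 12.22
tool_pos: [0.5502, -0.125, 0.1547]
eef_rot: [0.002, 3.141, 0.001]
wrist_force: [-5.1, 2.1, 5.3]
width: 0.0174
```

Call:
drive_tool:
  rows:
    - [0, 0, -0.001, 0, 0, 0, -1]
    - [0, 0, -0.001, 0, 0, 0, -0.4]
    - [0, 0, -0.001, 0, 0, 0, 0.3]
    - [0, 0, -0.001, 0, 0, 0, 0.8]
    - [0, 0, -0.001, 0, 0, 0, 0.8]
    - [0, 0, -0.001, 0, 0, 0, 0.8]
    - [0, 0, -0.001, 0, 0, 0, 0.8]

```text
clock: 13.1
tool_pos: [0.5503, -0.125, 0.155]
eef_rot: [0.002, 3.141, 0.001]
wrist_force: [-0.3, -0.3, 1.1]
width: 0.0739
```

```bash
cat > look.py <<'E'
import sys
from h import *
x,y,n=float(sys.argv[1]),float(sys.argv[2]),sys.argv[3]
plan([x,y,.125],np.pi)
for c,b in [('scene',(190,310,90,290)),('wrist',(0,480,0,640))]:
  ci=vision.camera_info(c); im=vision.grab_frame(c)
  a,e,f,g=b; s=min(780/(g-f),590/(e-a)); z=cv2.resize(im[a:e,f:g],None,fx=s,fy=s,interpolation=cv2.INTER_CUBIC)
  for col,P in [((0,255,0),circ(x,y,.119,.075,150)),((0,128,255),circ(x,y,.149,.022,60)),((255,0,0),circ(x,y,.179,.009,40))]:
    for q in proj(ci,P): cv2.circle(z,(int((q[0]+.5-f)*s),int((q[1]+.5-a)*s)),1,col,-1)
  save(z,c+n+'.png'); save(im,c+n+'raw.png')
E
python3 look.py .548 -.125 8
```

```text
tcp [ 0.5503 -0.125   0.155 ] row [ 0.0076 -0.0002  0.1001] [ 0.0003  0.0002 -0.0004] yaw 3.142 w 0.0739 F [-0.3  -0.27  1.15] t 13.1
```

View pics/scene8.png

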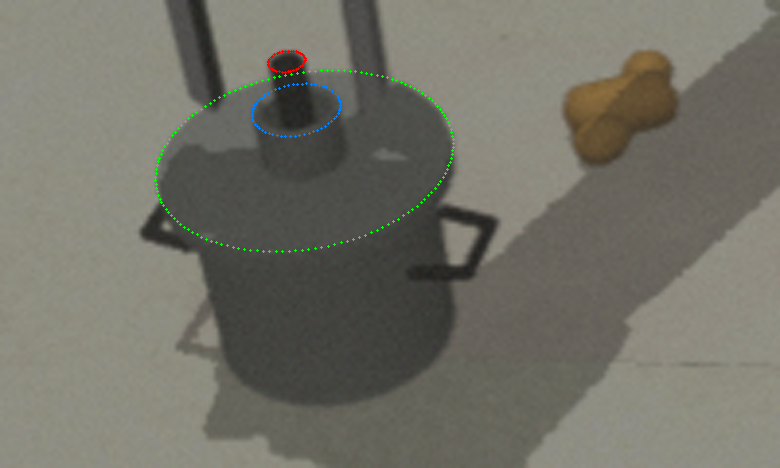

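View pics/wrist8.png

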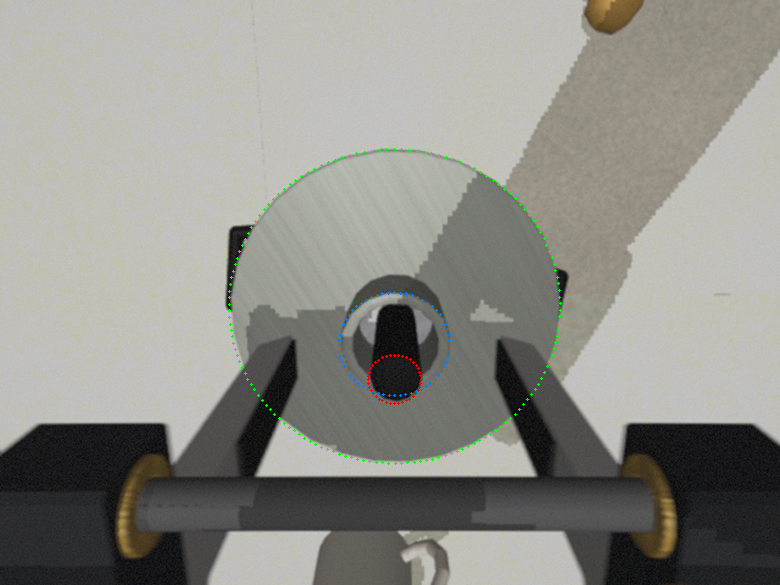

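The pair sits where the seated model predicts: plate ring, collar and knob all overlay at the seated height, and the plate looks level. The grip has been let go. I'll lower to the collar.

Call:
drive_tool:
  rows:
    - [0.002, 0, 0.03, 0, 0, 0, 0.8]
    - [0.004, 0, 0.06, 0, 0, 0, 0.8]
    - [0.004, 0, 0.08, 0, 0, 0, 0.8]
    - [0.004, 0, 0.093, 0, 0, 0, 0.8]
    - [0.004, 0, 0.1, 0, 0, 0, 0.8]
    - [0.004, 0, 0.1, 0, 0, 0, 0.8]

```text
clock: 13.95
tool_pos: [0.5491, -0.1249, 0.125]
eef_rot: [0.002, 3.141, 0.001]
wrist_force: [-0.4, -0.6, 0.1]
width: 0.0849
```

Call:
drive_tool:
  rows:
    - [0, 0, 0, 0, 0, 0, 0.2]
    - [0, 0, 0, 0, 0, 0, -1]
    - [0, 0, 0, 0, 0, 0, -1]
    - [0, 0, 0, 0, 0, 0, -1]
    - [0, 0, 0, 0, 0, 0, -1]
    - [0, 0, 0, 0, 0, 0, -1]
  squeeze: 15

```text
clock: 14.7
tool_pos: [0.5491, -0.125, 0.125]
eef_rot: [0.002, 3.141, 0.001]
wrist_force: [-0.1, -0.5, 0.2]
width: 0.0434
```

```bash
python3 look.py .548 -.125 9
```

```text
tcp [ 0.5491 -0.125   0.125 ] row [ 0.0037 -0.0001  0.0001] [ 0.0002  0.0002 -0.0003] yaw 3.142 w 0.0434 F [-0.09 -0.46  0.25] t 14.7
```

View pics/wrist9.png

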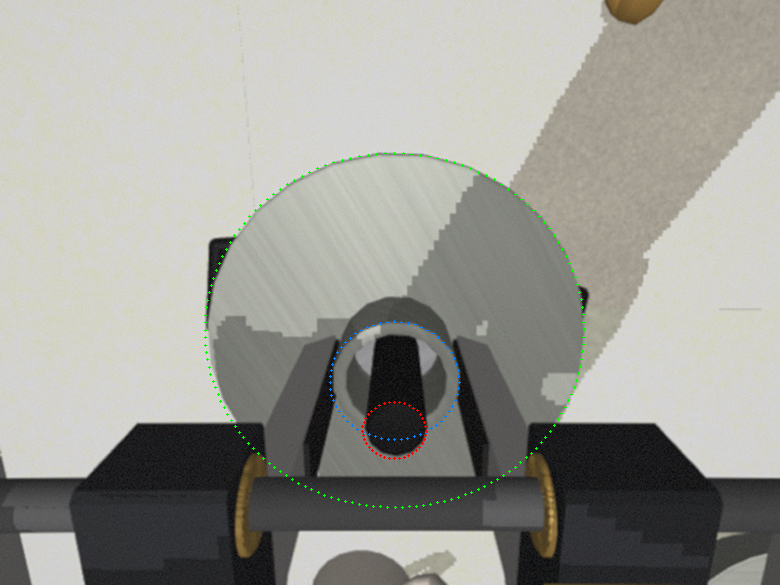

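Gripped on the 44 mm collar, with the knob free inside it. Next, a straight slow lift.

Call:
drive_tool:
  rows:
    - [0, 0, 0, 0, 0, 0, -1]
    - [0, 0, 0, 0, 0, 0, -1]
    - [0, 0, -0.01, 0, 0, 0, -1]
    - [0, 0, -0.02, 0, 0, 0, -1]
    - [0, 0, -0.035, 0, 0, 0, -1]
    - [0, 0, -0.05, 0, 0, 0, -1]
    - [0, 0, -0.065, 0, 0, 0, -1]
    - [0, 0, -0.065, 0, 0, 0, -1]
  squeeze: 25

```text
clock: 15.8
tool_pos: [0.5494, -0.1251, 0.1451]
eef_rot: [0.002, 3.14, 0.001]
wrist_force: [-0.3, 0.4, -1.3]
width: 0.0431
```

```bash
python3 look.py .548 -.125 10
```

```text
tcp [ 0.5494 -0.1251  0.1451] row [0.0049 0.0004 0.0671] [ 0.0001  0.0005 -0.0003] yaw 3.142 w 0.0431 F [-0.33  0.36 -1.31] t 15.8
```

View pics/scene10.png

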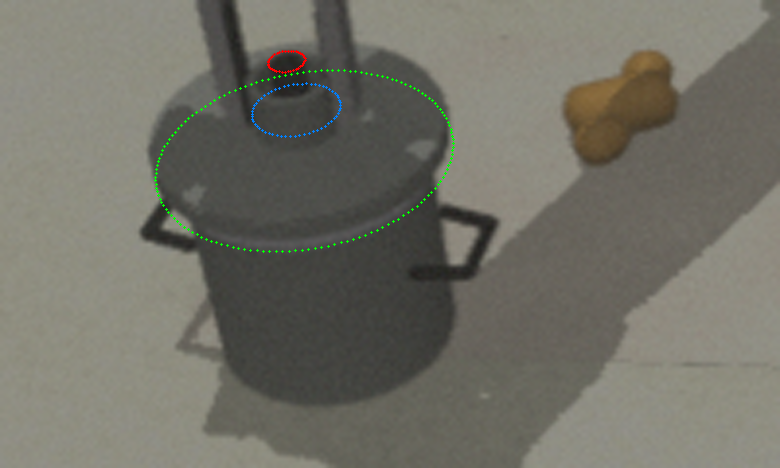

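The outer lid comes up alone (about 1.3–1.6 N), and the knob stays at its seated mark. I'll continue 80 mm up, making 100 mm in all.

Call:
drive_tool:
  rows:
    - [0.001, 0, -0.03, 0, 0, 0, -1]
    - [0.001, 0, -0.06, 0, 0, 0, -1]
    - [0.001, 0, -0.095, 0, 0, 0, -1]
    - [0.001, 0, -0.13, 0, 0, 0, -1]
    - [0.001, 0, -0.165, 0, 0, 0, -1]
    - [0.001, 0, -0.2, 0, 0, 0, -1]
    - [0.001, 0, -0.23, 0, 0, 0, -1]
    - [0.001, 0, -0.25, 0, 0, 0, -1]
    - [0.001, 0, -0.265, 0, 0, 0, -1]
    - [0.001, 0, -0.267, 0, 0, 0, -1]
    - [0.001, 0, -0.267, 0, 0, 0, -1]
    - [0.001, 0, -0.267, 0, 0, 0, -1]

```text
clock: 17.4
tool_pos: [0.5485, -0.1249, 0.2242]
eef_rot: [-0.002, -3.141, -0.002]
wrist_force: [-0.8, 0.4, -0.4]
width: 0.043
```

```bash
python3 - <<'E'
from h import *
plan([.549,-.125,.225],np.pi)
x,y=.548,-.125
ci=vision.camera_info('scene'); im=vision.grab_frame('scene'); save(im,'full11.png')
a,e,f,g=130,310,80,300; s=3.2; z=cv2.resize(im[a:e,f:g],None,fx=s,fy=s,interpolation=cv2.INTER_CUBIC)
for col,P in [((0,255,0),circ(x,y,.115,.067,150)),((255,0,0),circ(x,y,.179,.009,40)),((0,128,255),circ(x,y,.219,.075,150))]:
    for q in proj(ci,P): cv2.circle(z,(int((q[0]+.5-f)*s),int((q[1]+.5-a)*s)),1,col,-1)
save(z,'scene11.png')
save(vision.grab_frame('wrist'),'wrist11.png')
E
```

```text
tcp [ 0.5485 -0.1249  0.2242] row [-0.0015 -0.0002 -0.0026] [ 0.0004 -0.0001 -0.0003] yaw 3.142 w 0.043 F [-0.8   0.43 -0.41] t 17.4
```

View pics/scene11.png

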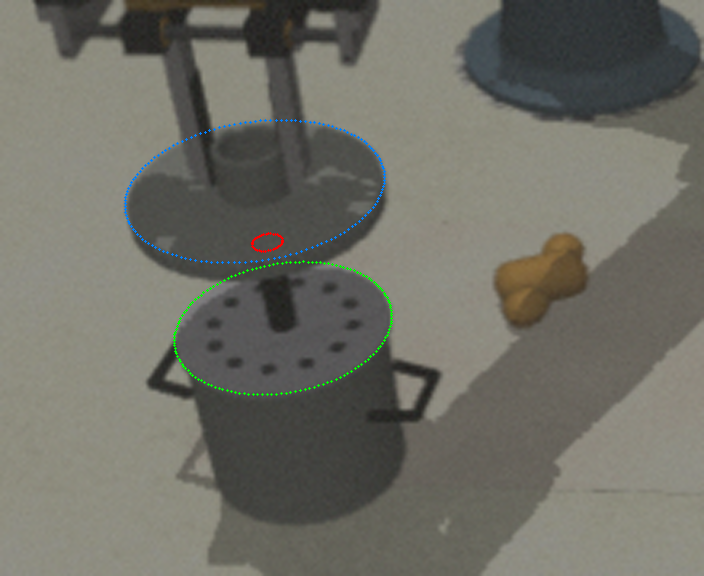

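View pics/full11.png

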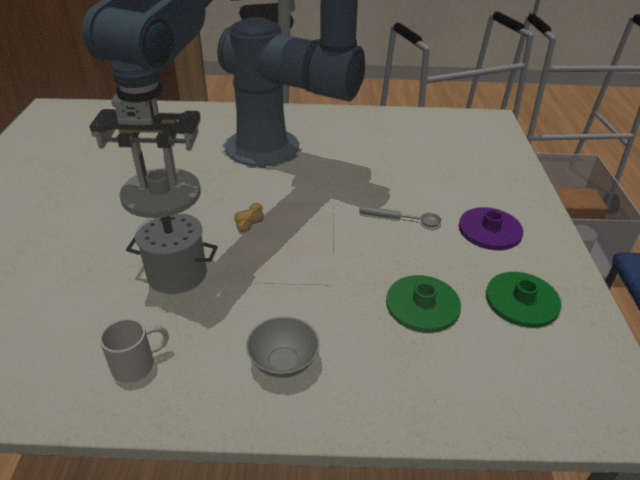

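View pics/wrist11.png

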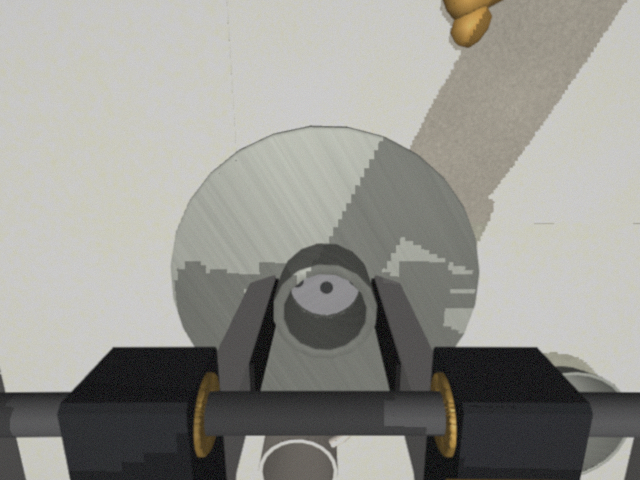

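The inner lid lies flat in the pot: its flange top matches the seated ring at z = 0.115. The outer lid is held level on its predicted ring, 99 mm up, and the pot, mug, bowl, ginger and spoon look unmoved. I'll hand it in.

Call:
drive_tool:
  rows:
    - [0, 0, 0, 0, 0, 0, -1]
    - [0, 0, 0, 0, 0, 0, -1]
    - [0, 0, 0, 0, 0, 0, -1]

```text
clock: 17.88
tool_pos: [0.5486, -0.125, 0.2243]
eef_rot: [-0.002, -3.142, -0.002]
wrist_force: [0.6, -0.3, -3.0]
width: 0.0433
```

```bash
python3 - <<'E'
from h import *
plan([.549,-.125,.225],np.pi)
a=np.load('scene.npy').astype(int); b=vision.grab_frame('scene').astype(int)
for n,(x0,y0,x1,y1) in dict(mug=(100,315,172,385),bowl=(245,315,322,380),spoon=(358,203,445,232),potlow=(140,262,212,295)).items():
    print(n,abs(a-b)[y0:y1,x0:x1].mean().round(1))
print(robot.close_job())
E
```

```text
tcp [ 0.5486 -0.125   0.2243] row [-0.0014 -0.0001 -0.0023] [ 0.0003 -0.     -0.0003] yaw 3.142 w 0.0433 F [ 0.58 -0.31 -3.02] t 17.88
mug 5.0
bowl 5.0
spoon 8.1
potlow 4.7
the job is handed in; nothing more can be done
None
```

I set the nested pair on the pot by the knob and let go. Then I lifted the outer lid alone by its collar, and handed the job in at about 18 s of the 54 s. `close_job` gives no verdict, so what follows rests on my own checks.

- **Seating:** I lowered the pair until the wrist read about 5 N upward, then released it. In the last picture the inner lid lies flat with its vents showing, its flange on the modelled seated height.
- **Outer lid:** it is held level above the pot, 99 mm above where it lay. The opening reads 43 mm on the 44 mm collar.
- **Surroundings:** before-and-after pictures of the mug, bowl and lower pot differ only slightly (about 5 grey levels on average). The spoon area differs by 8, which I put down to the changed arm shadow without checking further. I judged the ginger by eye only, and it looks unmoved.
- **What disagreed:** the cameras differed by up to 4 mm on the lid position and about 2.5 mm on the pot. At full contact there was a brief 5 N sideways force, which I eased off before letting go. The arm hid most of the pot from the top camera, so the final fit was checked from the scene view.

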